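# Space and stack the slide drying tray

### The job

Ready the second layer of the slide drying stack: with the fingers, slide the two wooden spacers outward along the rack's rails, without lifting them off, until each lies squarely across the red bands at its own end. Then take the loose tray by its blue handle and lower it gently so that both its end holes go over the rack's two pins together and it rests level on the spacers, clear of the wet slides below. Do not touch the wet slides or disturb the bottle, dish and jar standing about.

Things in the scene. Friction and masses are not known exactly. Their poses are not given: they have to be found in the camera images.
- rack: Grey base slab of the lower drying rack, fixed, 140 mm (x) by 256 mm (y) by 8 mm; origin at the centre of its underside on the worktop, z up. Two aluminium rails run along y at x = +60 and -60 mm: 12 mm wide, 200 mm long, tops 30 mm above the worktop, 108 mm clear between them. 20 mm wide red bands on both rails are centred at y = +80 and -80 mm.
- pin_a (a point): Tip of the rack's steel pin at its x = 0, y = +112 mm: upright, 8 mm diameter, the last 8 mm tapered; the tip is 62 mm above the worktop.
- pin_b (a point): Tip of the like pin at the rack's x = 0, y = -112 mm.
- wet_slides: Four glass slides with pink smears, fixed on the rack's base between the rails (76 x 26 mm each, within y = -58 to +58 mm of the rack); origin at the rack's centre, 8 mm above the worktop; their tops are about 10 mm above the worktop. Not to be touched.
- spacer_a_mid (a point): Centre of the loose wooden spacer stick on the rack's +y half; it belongs on the bands at y = +80 mm. 150 mm long (its x), 14 mm wide (y), 12 mm high, about 30 g. It lies across both rails, roughly along the rack's x, centre 36 mm above the worktop, and slides with ordinary friction.
- spacer_b_mid (a point): The same for the like spacer on the rack's -y half, which belongs on the bands at y = -80 mm.
- tray_handle (a point): Centre of the loose tray's blue handle bar, 47 mm above the tray's underside, over its middle. Bar 112 mm along the tray's y, 14 mm wide and high, 35 mm open below it. Aluminium tray 120 (x) by 256 mm (y), rims 9 mm high, 0.35 kg, balanced, same either way round; 18 mm holes at x = 0, y = +112 and -112 mm. It starts flat on the worktop; on the spacers this point is 89 mm up.
- blue_bottle: Small blue dropper bottle with a black cap, 34 mm wide, 100 mm high, standing near the rack; origin at the centre of its underside. Leave alone.
- petri_dish: Round whitish lab dish, 61 mm wide, 15 mm high; origin at the centre of its underside. Leave alone.
- lid_jar: White-lidded small jar, 44 mm wide, 56 mm high; origin at the centre of its underside. Leave alone.
There are look-alikes about, which are no part of the job. Leave any turquoise look-alike of the part that bears spacer_b_mid alone.

How it is judged (in metres and radians):
On the way, in this order (a step that is already met when the one before it is completed fails the run):
1. each spacer has been slid onto the red bands at its own end (y of spacer_a_mid in the frame of rack between 0.07 and 0.09 m and x of spacer_a_mid in the frame of rack between -0.02 and 0.02 m and z of spacer_a_mid in the frame of rack between 0.033 and 0.039 m and angle between the x axis of each of spacer_a_mid, spacer_b_mid and the x axis of rack, either way round below 0.12 rad and y of spacer_b_mid in the frame of rack between -0.09 and -0.07 m and x of spacer_b_mid in the frame of rack between -0.02 and 0.02 m and z of spacer_b_mid in the frame of rack between 0.033 and 0.039 m), for 0.2 s.
2. the tray is over the pins, both pins engaged (horizontal distance between tray_handle and rack below 0.012 m and angle between the y axis of tray_handle and the y axis of rack, either way round below 0.1 rad and z of tray_handle in the frame of rack below 0.105 m), for 0.05 s.
At the end, for the whole second after the job is handed in: Each spacer across both rails, within 10 mm of its own end's red bands, 20 mm of the middle line, square within 0.12 rad; tray at rest on them, both pins through: middle within 10 mm, in line 0.09 rad, level 0.04 rad, handle centre 85-93 mm up; all at rest (all of step 1 and horizontal distance between tray_handle and rack below 0.01 m and angle between the y axis of tray_handle and the y axis of rack, either way round below 0.09 rad and angle between tray_handle's own z axis and vertical below 0.04 rad and height (world z) of tray_handle between 0.085 and 0.093 m and linear speed of each of tray, spacer_a, spacer_b below 0.01 m/s); the robot touches nothing.
It fails at once if a spacer is lifted off the rails (more than 12 mm) (height (world z) of any of spacer_a_mid, spacer_b_mid above 0.048 m).
It fails at once if the gripper or tray touches the wet slides (contact force between any of the fingers, tray and wet_slides above 0.5 N).
It fails at once if the tray is dropped or rammed onto the spacers (over 60 N) (contact force between tray and spacer_a above 60 N or contact force between tray and spacer_b above 60 N).
It fails at once if the bottle, dish or jar is disturbed (distance of any of blue_bottle, petri_dish, lid_jar from where it was at the start of the episode above 0.02 m or angle between any of blue_bottle, lid_jar's own z axis and vertical above 0.4 rad).
It also fails if it takes over 59 s, if anything falls off the work surface, if the arm or the gripper's body presses on something with over 40 N, if the wrist force passes 120 N, or if a joint passes its speed limit or range.

### The arm

A 7-joint arm with a two-finger parallel gripper is mounted at the origin on a cart in front of the work surface, level with it; the furniture and walls round the work are solid. World frame = base frame: x ahead of the robot, y to its left, z up, the work surface at z = 0. Lengths are in mm, angles in rad, forces in N, time in s.
With the tool pointing down it reaches from about 400 to 925 mm from the base axis. Payload 4.1 kg.
Tool frame: the origin (TCP) lies midway between the tips of the shut fingers; the grasp point (between the pads) lies 19 mm behind it; z points along the fingers, y is the line along which they close (so a half turn about z gives the same grasp; the last joint's range is limited). The gripper opens to 85 mm and grips with 20 to 120 N. Pads are 22 mm wide; open, the fingers measure 114 mm over their backs; the gripper's body (76 mm by 85 mm) begins 54 mm behind the grasp point. The pads swing forward as they close: fully open they stand 13 mm farther back than shut.
Start: joints at [-1.204, 0.398, 0.045, 1.537, -0.019, 1.207, -0.051], TCP at [291.925, 580.795, 231.347] pointing down, gripper open.
Joint ranges: [-2.82, 2.82], [-0.49, 2.23], [-1.37, 1.46], [0, 2.46], [-1.36, 4.5], [0.23, 2], [-2.94, 2.94]. Speed limits (rad/s): [2.57, 2.57, 3.14, 3.14, 3.14, 3.14, 3.14].

### API

Orientations are given as a unit quaternion [w, x, y, z].
In Python, from cell import bot, effector, solver, eyes gives the robot as it stands. Calls block until the motion is done:
- bot.reach(position, orientation): joint-space move of the TCP to a pose.
- bot.movel(position, v=150, frame=None, force_limit=None): straight line of the TCP; frame=None keeps the orientation; v is the mean speed in mm/s. With force_limit (N) it stops when the force on the tool has changed by that much, and returns True; else False.
- bot.move_j(angles): joint-space move.
- effector.set_gripper(opening, effort=None): finger opening in mm; effort is the grip in N (None keeps the last); returns when the fingers have stopped.
- bot.dwell(seconds).
- solver.inverse_kinematics(position, orientation): joint angles nearest the present ones, or None.
- bot.sense(): the state.
- eyes.get_image(name): name is "scene" or "top"; returns a dict with "img" (420x560x3 uint8, red, green, blue), "fx", "fy", "cx", "cy" (pixels), "R" (3x3) and "t" (3): a world point X has camera coordinates R X + t. Camera axes: x right, y down, z forward; pixel columns grow to the right and rows downward; lengths in mm; the calibration is good to about 2 mm. A picture is of the moment at which its call begins. There is no depth.
A pose or a line that the arm cannot do raises bot.IKError and nothing moves.
- bot.finish_job(): hands the job in; it is judged then, once.
The state is a dict: "time_s": time; "joints": joint angles; "joint_vel": joint speeds; "joint_efforts": joint torques, N m; "ee_pos": TCP position; "ee_rot": TCP orientation; "ft_force": force on the tool from outside, world axes, zero at the start; "torque": the same for the moment, N m; "gripper_width": finger opening in mm; "gripper_force": force on a finger pad.
Only numpy, scipy, OpenCV 4.12 (cv2) and the standard library are available. Lean on these libraries where they do the work, as an engineer would, in place of code of your own. Each camera call takes 0.05 s, during which the arm holds its last target. There are 200 camera calls.

## Working session

There is one attempt and no reset: what is moved stays moved. The work goes in short steps, each a Python script; the robot and the scene stay as the last script left them, time stands still between calls to the robot, and variables do not carry over. Pictures are saved under pics/ and viewed, at most 10 in all, crops included, and the job is handed in when it is done.

```bash
mkdir -p pics; ls; python3 - <<'E'
from cell import bot,effector,solver,eyes
import cv2,numpy as np
for n in("top","scene"):
    d=eyes.get_image(n); cv2.imwrite(f"pics/{n}0.png",d["img"][:,:,::-1]); np.savez(f"{n}0.npz",**d)
    print(n,d["fx"],d["cx"],d["cy"],np.round(d["R"],3).tolist(),np.round(d["t"],1))
s=bot.sense();print(s["time_s"],s["ee_rot"],s["ee_pos"],s["gripper_width"])
E
```

```text
pics
top 522.6487080473523 280.21439437541164 202.4763350996805 [[-0.011, -1.0, -0.007], [-0.984, 0.012, -0.175], [0.176, 0.005, -0.984]] [  36.8  474.5 1400.2]
scene 514.8871097908195 295.1308540389456 215.39380297271785 [[-0.85, -0.527, 0.007], [-0.365, 0.579, -0.729], [0.381, -0.622, -0.684]] [ 401.7  217.7 1313.3]
0.1 [-1.47566151e-04  2.30742533e-01  9.73014439e-01 -8.73828380e-04] [291.65623982 580.22778497 230.37905827] 85.30463063653545
```

View pics/top0.png

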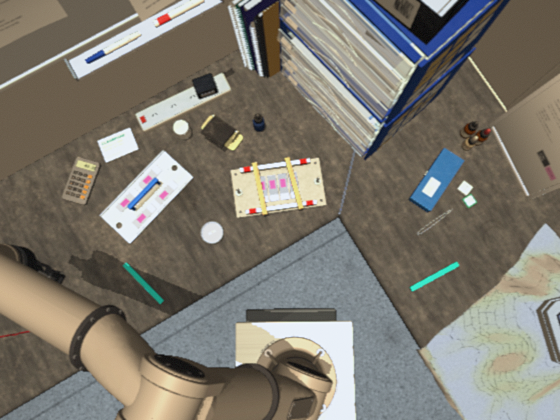

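View pics/scene0.png

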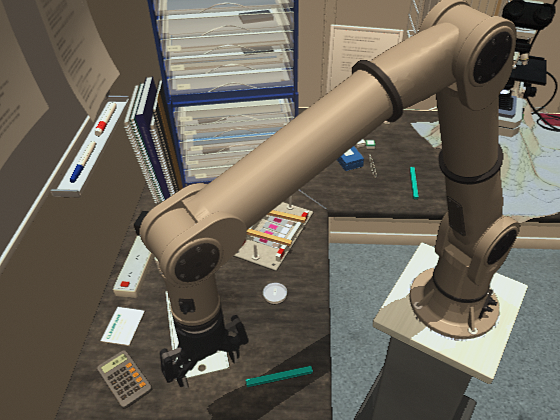

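The top view shows the rack at about (280,187), with its two yellow spacers at columns 262 and 295. The tray is at (147,197), with its blue handle at (145,193). The dish is at (211,232), the bottle at (258,123) and the jar at (181,128). The turquoise sticks are look-alikes.

```bash
cat > h.py <<'E'
import numpy as np,cv2
from cell import bot,effector,solver,eyes
def shot(n): return eyes.get_image(n)
def ray(d,uv,z):
    R=np.array(d["R"]);t=np.array(d["t"]);c=-R.T@t
    v=R.T@np.array([(uv[0]-d["cx"])/d["fx"],(uv[1]-d["cy"])/d["fy"],1.])
    return c+v*(z-c[2])/v[2]
def blobs(d,lo,hi,box,amin):
    h=cv2.cvtColor(np.asarray(d["img"]),cv2.COLOR_RGB2HSV); m=cv2.inRange(h,np.array(lo),np.array(hi))
    k=np.zeros_like(m);x0,x1,y0,y1=box;k[y0:y1,x0:x1]=m[y0:y1,x0:x1]
    n,l,s,c=cv2.connectedComponentsWithStats(k)
    return [(c[i],s[i,4],cv2.minAreaRect(np.argwhere(l==i)[:,::-1].astype(np.float32))) for i in range(1,n) if s[i,4]>=amin]
E
python3 - <<'E'
from h import *
d=dict(np.load("top0.npz"))
rb=(228,332,150,222)
f=lambda r:[np.round(x,1) for x in r]
for nm,lo,hi,box,a,z in [("red",(0,150,100),(8,255,255),rb,4,30),("red2",(172,150,100),(180,255,255),rb,4,30),("yel",(18,90,120),(32,255,255),rb,30,42),("blue",(100,120,60),(130,255,255),(95,195,150,245),20,54),("white",(0,0,200),(180,40,255),(95,195,150,245),200,3)]:
    for c,n,r in blobs(d,lo,hi,box,a):
        bx=cv2.boxPoints(r); w=[ray(d,p,z)[:2] for p in bx]
        print(nm,np.round(c,1),n,np.round(r[1],1),"W",np.round(ray(d,c,z)[:2],1),np.round(w,0).tolist())
for nm,uv,z in [("bottle",(258,123),50),("dish",(211,232),15),("jar",(181,128),56)]: print(nm,np.round(ray(d,uv,z)))
im=d["img"][145:250,90:340,::-1]; cv2.imwrite("pics/c1.png",cv2.resize(im,None,fx=3.2,fy=3.2,interpolation=cv2.INTER_CUBIC))
E
```

```text
red [303.1 160.8] 31 [5.3 5.3] W [595.7 -34.4] [[601.0, -25.0], [604.0, -40.0], [589.0, -43.0], [586.0, -29.0]]
red [246.6 168.7] 31 [5. 5.] W [574.6 124.9] [[583.0, 132.0], [582.0, 118.0], [568.0, 118.0], [568.0, 132.0]]
red [309.  202.8] 23 [5. 4.] W [475.2 -48.6] [[469.0, -43.0], [480.0, -43.0], [480.0, -57.0], [469.0, -57.0]]
red [252.  210.9] 24 [5. 4.] W [454.3 110. ] [[448.0, 116.0], [460.0, 116.0], [459.0, 102.0], [448.0, 102.0]]
yel [293.4 182.1] 246 [53.7  6.3] W [532.   -5.9] [[603.0, 21.0], [607.0, 4.0], [460.0, -32.0], [455.0, -16.0]]
yel [259.1 187.6] 252 [53.6  6.1] W [517.6  89.6] [[590.0, 113.0], [594.0, 96.0], [445.0, 65.0], [442.0, 81.0]]
blue [142.5 193.1] 186 [ 7.2 39.6] W [503.3 409.7] [[468.0, 451.0], [547.0, 378.0], [533.0, 364.0], [454.0, 436.0]]
white [113.8 153.6] 216 [11. 33.] W [630.9 510.9] [[642.0, 548.0], [641.0, 453.0], [608.0, 452.0], [609.0, 547.0]]
white [146.4 196.5] 3015 [40.9 91.6] W [503.7 412.2] [[452.0, 543.0], [644.0, 370.0], [559.0, 282.0], [371.0, 456.0]]
bottle [702.  92.  50.]
dish [398. 225.  15.]
jar [688. 308.  56.]
```

View pics/c1.png

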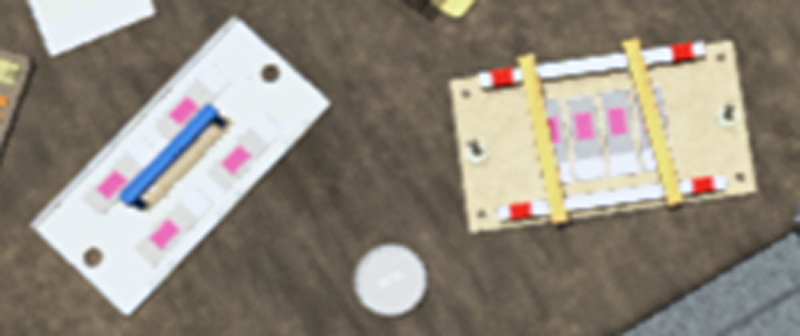

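The crop shows the rack's bands, pins (rack ends at crop (476,150) and (728,115)) and spacers. It also shows the tray holes at crop (270,72) and (93,257). The red-band distances come out at 160.7 × 121 mm, against 160 × 120 expected. Next I push the spacers, using two fingers spread along each one so it squares up.

```bash
cat >> h.py <<'E'
from scipy.spatial.transform import Rotation as Rn
RC=np.array([525.,38.]);YAW=0.131
def quat(yaw):  # tool down, tool y along the x axis of a body with this yaw
    c,s=np.cos(yaw),np.sin(yaw)
    q=Rn.from_matrix(np.array([[-s,c,0],[c,s,0],[0,0,-1]]).T).as_quat() if 0 else Rn.from_matrix(np.column_stack([(-s,c,0),(c,s,0),(0,0,-1)])).as_quat()
    return np.roll(q,1)
def rk(x,y,z):
    c,s=np.cos(YAW),np.sin(YAW); return [RC[0]+c*x-s*y,RC[1]+s*x+c*y,z]
def st():
    s=bot.sense();print("t",round(s["time_s"],2),np.round(s["ee_pos"],1),"w",round(s["gripper_width"],1),"F",np.round(s["ft_force"],1),"j",np.round(s["joints"],2))
E
sed -i 's/q=Rn.*if 0 else /q=/' h.py
python3 - <<'E'
from h import *
cand=[quat(YAW),quat(YAW+np.pi)]
for q in cand:
    for p in (rk(0,0,150),[503,410,150]): print(np.round(solver.inverse_kinematics(p,q),2))
for a in(.83,.83+np.pi): print(np.round(solver.inverse_kinematics([503,410,150],quat(a)),2))
E
```

```text
[-0.63  0.3   0.57  1.94 -0.2   0.96  0.16]
[-0.96  0.48  0.29  1.63 -0.16  1.05 -0.49]
[-1.08  0.6   1.27  1.94 -0.65  1.1  -2.55]
[-0.56  0.47 -0.26  1.62  0.13  1.07  2.42]
[-0.88  0.47  0.18  1.63 -0.09  1.05  0.15]
[-1.5   0.86  1.26  1.65 -0.85  1.29 -2.39]
```

```bash
python3 - <<'E'
from h import *
q=quat(YAW)
bot.reach(rk(0,4,160),q); effector.set_gripper(60); st()
bot.movel(rk(0,4,25),v=120); st()
bot.movel(rk(0,61,25),v=60); st()
bot.movel(rk(0,-61,25),v=80); st()
bot.movel(rk(0,-50,25),v=60)
bot.movel(rk(0,-40,160),v=150)
q2=quat(.83)
bot.reach([503,410,200],q2); effector.set_gripper(50); st()
d=shot("top"); np.savez("top1.npz",**d)
for c,n,r in blobs(d,(18,90,120),(32,255,255),(228,332,150,222),30):
    bx=[ray(d,p,42)[:2] for p in cv2.boxPoints(r)]; w=ray(d,c,42)[:2]-RC
    e=max([bx[1]-bx[0],bx[2]-bx[1]],key=np.linalg.norm); cs,sn=np.cos(YAW),np.sin(YAW)
    a=np.arctan2(e[1],e[0]); a=(a-YAW+np.pi/2)%np.pi-np.pi/2
    print(n,np.round([cs*w[0]+sn*w[1],-sn*w[0]+cs*w[1]],1),round(a,3))
im=d["img"][145:250,90:340,::-1]; cv2.imwrite("pics/c2.png",cv2.resize(im,None,fx=3.2,fy=3.2,interpolation=cv2.INTER_CUBIC))
E
```

```text
t 2.59 [524.5  42.2 160. ] w 59.8 F [-0.2 -1.2  1.1] j [-0.64  0.29  0.57  1.93 -0.19  0.98  0.15]
t 3.87 [525.2  42.   25.7] w 59.9 F [-0.3  0.  -0.4] j [-0.55  0.48  0.48  2.02 -0.34  0.71  0.28]
t 4.97 [517.1  98.   25. ] w 60.2 F [-0.6 -0.9 -0.1] j [-0.65  0.48  0.48  2.03 -0.33  0.71  0.17]
t 6.64 [532.9 -21.9  24.9] w 60.0 F [0.5 0.1 0.6] j [-0.42  0.5   0.48  2.01 -0.34  0.72  0.4 ]
t 9.82 [503.6 408.9 200.1] w 49.7 F [ 0.3 -0.3 -0. ] j [-1.01  0.44  0.37  1.58 -0.17  1.15  0.22]
257 [  0.6 -79.3] -0.013
278 [-0.4 79.1] -0.008
```

View pics/c2.png

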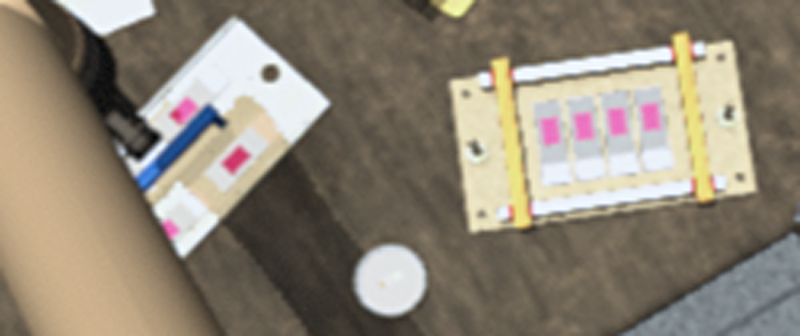

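Both spacers now cover their bands (y = +79.1 and −79.3, and square). Next I take the tray centre and angle from its holes in the first picture, then grasp and lift it.

```bash
cat >> h.py <<'E'
def holes(d,z,cs,vmax=150,r=6):
    g=cv2.cvtColor(np.asarray(d["img"]),cv2.COLOR_RGB2GRAY).astype(float); out=[]
    for u,v in cs:
        u,v=int(round(u)),int(round(v)); p=g[v-r:v+r+1,u-r:u+r+1]; w=np.clip(vmax-p,0,None); yy,xx=np.mgrid[v-r:v+r+1,u-r:u+r+1]
        out.append(ray(d,((w*xx).sum()/w.sum(),(w*yy).sum()/w.sum()),z)[:2])
    return np.array(out)
E
python3 - <<'E'
from h import *
d=dict(np.load("top0.npz"))
h=holes(d,3,[(174.4,167.5),(119.1,225.3)],r=4)
e=h[1]-h[0]; e=e if e[1]>0 else -e; c=h.mean(0); yaw=np.arctan2(-e[0],e[1])
print(np.round(h,1),"c",c.round(1),"len",np.linalg.norm(e).round(1),"yaw",yaw.round(3))
ok=abs(np.linalg.norm(e)-224)<6 and np.hypot(*(c-[505,411]))<10
assert ok
q=quat(yaw)
bot.reach([*c,130],q); bot.movel([*c,28],v=120,force_limit=8); st()
effector.set_gripper(5,60); st()
bot.movel([*c,160],v=120); st()
np.save("tray.npy",[*c,yaw])
bot.reach(rk(0,0,160),quat(YAW)); st()
for n in("top","scene"):
    d=shot(n); np.savez(n+"2.npz",**d)
    if n=="top": im=d["img"][120:260,190:370,::-1]; cv2.imwrite("pics/c3.png",cv2.resize(im,None,fx=4,fy=4,interpolation=cv2.INTER_CUBIC))
    else: cv2.imwrite("pics/s3.png",d["img"][:,:,::-1])
E
```

```text
[[587.8 335.7]
 [423.1 488.6]] c [505.5 412.2] len 224.8 yaw 0.822
t 11.26 [506.2 412.6  29. ] w 50.2 F [-0.6  0.1  0.4] j [-0.97  0.63  0.31  1.71 -0.24  0.84  0.27]
t 11.68 [505.7 412.2  28.8] w 12.7 F [-1.3 -0.6  4.9] j [-0.97  0.63  0.31  1.71 -0.24  0.84  0.27]
t 12.93 [504.8 411.7 158.9] w 12.9 F [-0.6 -0.1 -3.7] j [-1.01  0.48  0.36  1.62 -0.19  1.08  0.22]
t 14.32 [525.6  40.6 160. ] w 13.1 F [ 0.1  0.7 -2.7] j [-0.71  0.3   0.66  1.93 -0.22  0.99  0.19]
```

View pics/c3.png

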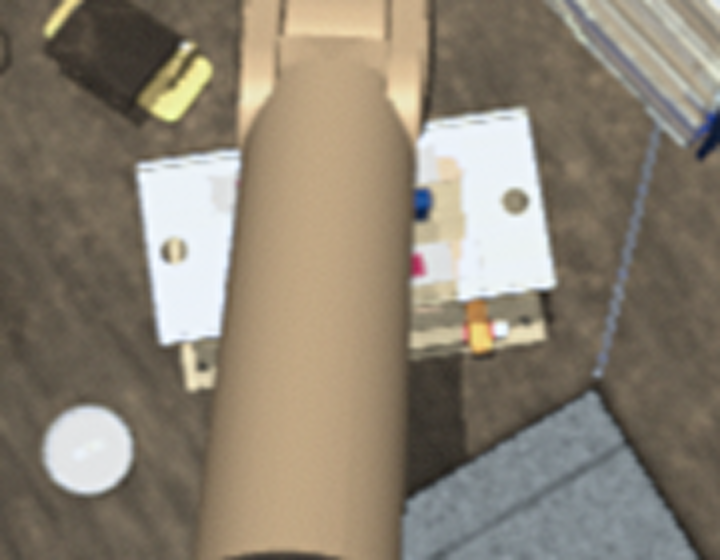

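View pics/s3.png

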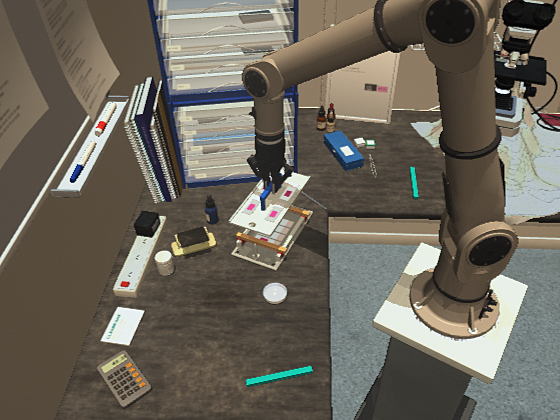

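The tray hangs level over the rack in the scene view. In the top crop its holes are at (174,250) and (515,201). I'll measure where the tray centre is against the rack, using the same camera.

```bash
python3 - <<'E'
from h import *
st()
d=dict(np.load("top2.npz"))
for vm in(190,215):
    h=holes(d,134,[(233.5,182.5),(318.75,170.25)],vmax=vm,r=5); e=h[0]-h[1]
    print(vm,h.round(1).tolist(),"c",h.mean(0).round(1),np.linalg.norm(e).round(1),np.arctan2(-e[0],e[1]).round(3))
d=dict(np.load("top0.npz"))
p=np.array([ray(d,u,62)[:2] for u in((238.75,191.9),(317.5,180.9))]);print("pins~",p.round(1),p.mean(0),np.linalg.norm(p[0]-p[1]))
d=dict(np.load("top1.npz"))
im=cv2.resize(np.asarray(d["img"])[165:210,225:330,::-1],None,fx=7.6,fy=7.6,interpolation=cv2.INTER_CUBIC);cv2.imwrite("pics/p4.png",im)
E
```

```text
t 14.43 [525.5  40.3 159.9] w 13.1 F [ 0.6 -0.3 -2.8] j [-0.71  0.3   0.66  1.93 -0.22  0.99  0.19]
190 [[512.3, 155.7], [543.8, -70.3]] c [528.   42.7] 228.2 0.138
215 [[512.7, 154.8], [543.9, -70.3]] c [528.3  42.2] 227.2 0.138
pins~ [[502.  144.2]
 [530.1 -71.5]] [516.05086584  36.36979724] 217.57411856947226
```

View pics/p4.png

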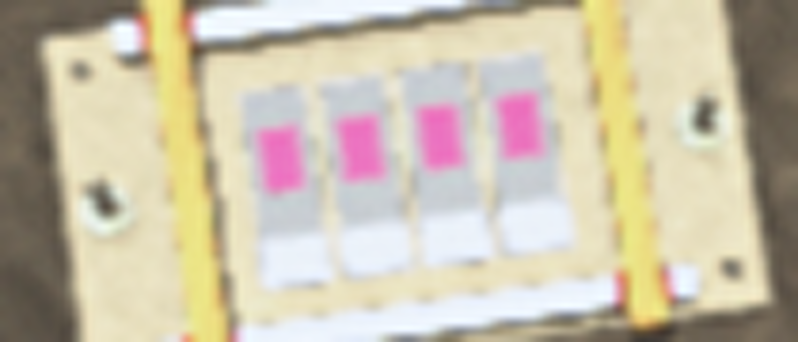

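```bash
python3 - <<'E'
from h import *
d=dict(np.load("top1.npz"))
f=lambda u,v,z:ray(d,(225+(u+.5)/7.6-.5,165+(v+.5)/7.6-.5),z)[:2]
for n,a,b,z in(("disc",(107,208),(706,122),9),("tip",(93,184),(705,97),62)):
    p=np.array([f(*a,z),f(*b,z)]);e=p[0]-p[1];print(n,p.round(1).tolist(),p.mean(0).round(1),np.linalg.norm(e).round(1),np.arctan2(-e[0],e[1]).round(3))
# second view of tray: blue handle bar in scene + expected
d=dict(np.load("scene2.npz"))
for c,n,r in blobs(d,(100,140,60),(130,255,255),(250,285,175,225),10): print(c,n,r,ray(d,c,179).round(1))
P=lambda X:(lambda c:(d["cx"]+d["fx"]*c[0]/c[2],d["cy"]+d["fy"]*c[1]/c[2]))(d["R"]@np.array(X)+d["t"])
print(np.round([P(rk(0,s*112,62)) for s in(1,-1)],1))
im=cv2.resize(d["img"][165:285,215:335,::-1],None,fx=5,fy=5,interpolation=cv2.INTER_CUBIC);cv2.imwrite("pics/s5.png",im)
E
```

```text
disc [[512.5, 149.1], [542.6, -75.1]] [527.6  37. ] 226.1 0.133
tip [[510.8, 149.6], [540.1, -71.3]] [525.5  39.2] 222.8 0.132
[264.72  195.288] 125 ((264.3500061035156, 194.95001220703125), (7.589466094970703, 28.7767276763916), 18.434947967529297) [514.8  84.  179. ]
[[253.8 242.6]
 [289.1 192.8]]
```

View pics/s5.png

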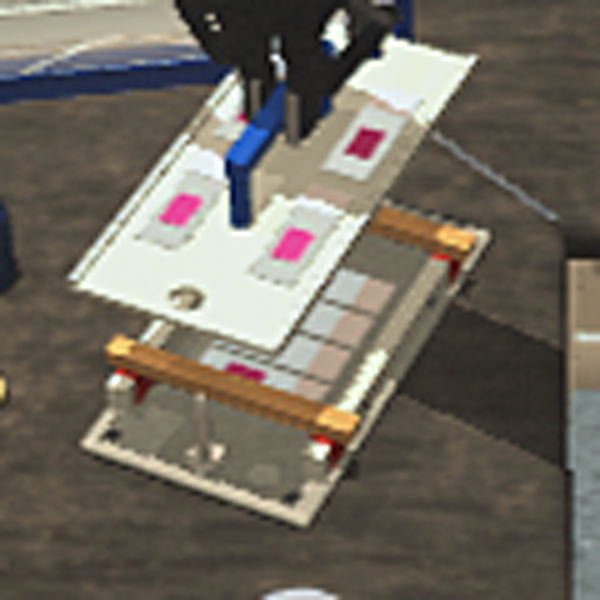

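```bash
python3 - <<'E'
from h import *
d=dict(np.load("scene2.npz"))
f=lambda u,v,z:ray(d,(215+(u+.5)/5-.5,165+(v+.5)/5-.5),z)[:2].round(1)
print("hole",f(185,297,132),"pin tip",f(203,395,62),"disc",f(204,452,9))
bot.movel([524,37,100],v=100); bot.dwell(.3); st()
for n in("top","scene"):
    d=shot(n); np.savez(n+"3.npz",**d)
    im=d["img"][145:235,205:345,::-1] if n=="top" else d["img"][175:285,215:335,::-1]
    cv2.imwrite(f"pics/{n}6.png",cv2.resize(im,None,fx=4.5,fy=4.5,interpolation=cv2.INTER_CUBIC))
a,b=cv2.imread("pics/top6.png"),cv2.imread("pics/scene6.png")
h=max(len(a),len(b));pad=lambda i:cv2.copyMakeBorder(i,0,h-len(i),0,0,0)
m=np.hstack([pad(a),pad(b)]);m=cv2.resize(m,None,fx=.68,fy=.68);print(m.shape);cv2.imwrite("pics/m6.png",m)
d=dict(np.load("top3.npz"))
P=lambda X:(lambda c:(d["cx"]+d["fx"]*c[0]/c[2],d["cy"]+d["fy"]*c[1]/c[2]))(d["R"]@np.array(X)+d["t"])
g=[P([*rk(0,s*112,0)[:2],73]) for s in(1,-1)]; print(np.round(g,1))
for vm in(190,215):
    h=holes(d,74,g,vmax=vm,r=5); e=h[0]-h[1]
    print(vm,h.round(1).tolist(),"c",h.mean(0).round(1),np.linalg.norm(e).round(1),np.arctan2(-e[0],e[1]).round(3))
E
```

```text
hole [511.8 151.1] pin tip [505.1 150.2] disc [511.1 145.1]
t 15.47 [524.3  37.1 100.5] w 13.5 F [ 0.4  0.4 -3. ] j [-0.66  0.38  0.62  1.98 -0.29  0.86  0.25]
(337, 796, 3)
[[236.7 188.1]
 [318.2 176.6]]
190 [[512.9, 149.2], [542.6, -73.1]] c [527.7  38. ] 224.2 0.133
215 [[512.8, 149.2], [542.5, -73.2]] c [527.6  38. ] 224.3 0.133
```

View pics/m6.png

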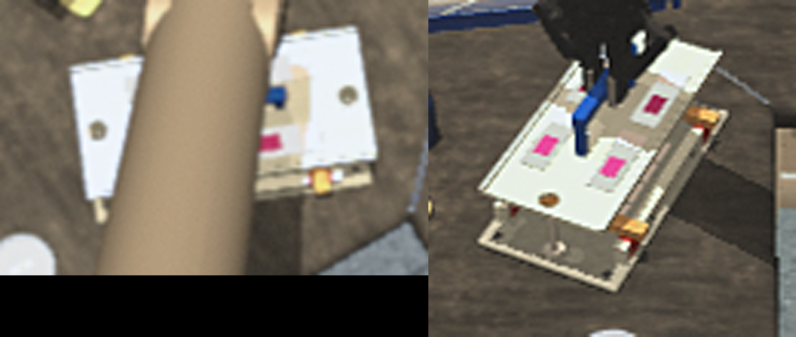

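The near tray hole measures over the pin to within about 2 mm (hole spacing 224.2 mm, yaw 0.133), so I lower it under a force limit.

```bash
python3 - <<'E'
from h import *
bot.movel([523.4,37.6,100],v=60)
print(bot.movel([523.4,37.6,84],v=40,force_limit=5)); st()
z=bot.sense()["ee_pos"][2]
if z<86.5:
    print(bot.movel([523.4,37.6,70],v=25,force_limit=4)); bot.dwell(.2); st()
E
```

```text
False
t 16.38 [523.3  37.5  83.7] w 12.9 F [ 0.   0.4 -3. ] j [-0.65  0.41  0.61  2.   -0.31  0.83  0.27]
True
t 17.1 [523.2  37.7  70.8] w 13.0 F [-0.6 -1.8  5.7] j [-0.64  0.43  0.6   2.01 -0.33  0.8   0.28]
```

```bash
python3 - <<'E'
from h import *
effector.set_gripper(45); st()
bot.movel([523.4,37.6,180],v=120)
bot.reach([450,330,300],quat(YAW)); st()
d=shot("top");s=shot("scene")
a=cv2.resize(d["img"][150:225,220:340,::-1],(480,300),interpolation=cv2.INTER_CUBIC);b=cv2.resize(s["img"][175:275,215:320,::-1],(315,300),interpolation=cv2.INTER_CUBIC)
cv2.imwrite("pics/f.png",np.hstack([a,b]))
E
```

```text
t 17.51 [521.6  37.6  69.6] w 44.9 F [-1.1  0.5 -0.7] j [-0.64  0.43  0.6   2.01 -0.33  0.81  0.28]
t 19.81 [450.7 328.  299.4] w 44.8 F [ 0.6 -1.2  0.3] j [-1.28  0.23  0.69  1.68 -0.15  1.29 -0.43]
```

View pics/f.png

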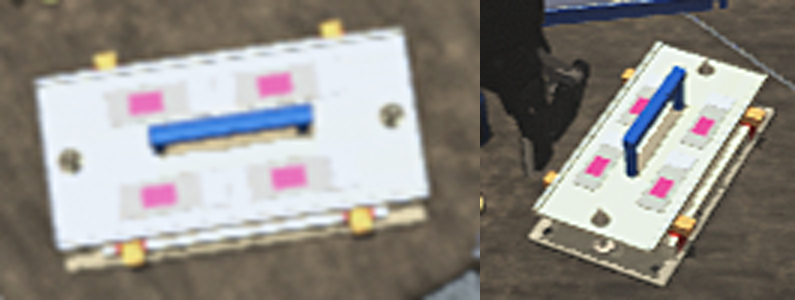

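The tray sits level on both spacers, with a pin showing in each hole (top crop (70,160) and (391,116)). The spacer ends are over the bands.

```bash
python3 -c "
from cell import bot
bot.dwell(.3);print(bot.finish_job())"
```

```text
the job is handed in; nothing more can be done
None
```

The job is handed in at about 20 s on the robot's clock: both spacers are on their red bands, the tray rests level on them with both pins through, and the arm is clear; the verdict was not shown.

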